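# Hold down the model engine and prop its stiff cab roof half open

## Robot

A 6-joint arm with a two-finger parallel gripper is mounted at the origin on the work surface. World frame = base frame: x ahead of the robot, y to its left, z up, the work surface at z = 0. Lengths are in m, angles in degrees, forces in N, time in s.
With the tool pointing down it reaches from about 0.325 to 0.85 m from the base axis. Payload 15.5 kg.
Tool frame: the origin (TCP) lies midway between the tips of the shut fingers; the grasp point (between the pads) lies 19 mm behind it; z points along the fingers, y is the line along which they close (so a half turn about z gives the same grasp; the last joint's range is limited). The gripper opens to 91 mm and grips with 3 to 60 N. Pads are 32 mm wide; open, the fingers measure 118 mm over their backs; the gripper's body (76 mm by 178 mm) begins 60 mm behind the grasp point.
Start: joints at [70.732, 28.281, 77.091, -0, 74.628, -5.472], TCP at [0.149, 0.607, 0.214] pointing down, gripper open.
Joint ranges: [-166.48, 166.48], [-47.26, 123.95], [12.59, 153.08], [-70.14, 250.14], [6.76, 159.57], [-176.63, 176.63]. Speed limits (degrees/s): [108.29, 108.29, 147.25, 172.46, 172.46, 172.46].

## Interface

Orientations are given as a 3x3 rotation matrix whose columns are the frame's x, y, z axes.
In Python, from bench import ctrl gives the robot as it stands. The module is installed in compiled form; this text tells all that it offers. Calls block until the motion is done:
- ctrl.goto(position, orientation): joint-space move of the TCP to a pose.
- ctrl.move_l(position, vel=0.15, ori=None, contact_N=None): straight line of the TCP; ori=None keeps the orientation; vel is the mean speed in m/s. With contact_N (N) it stops when the force on the tool has changed by that much, and returns True; else False.
- ctrl.movej(angles): joint-space move.
- ctrl.command_gripper(opening): opening from 0.0 (shut) to 1.0 (fully open); the grip force is fixed at half the most; returns when the fingers have stopped.
- ctrl.sleep(seconds).
- ctrl.ik(position, orientation): joint angles nearest the present ones, or None.
- ctrl.read_camera(name): name is "side" or "top"; returns the picture (480x640x3 uint8, blue, green, red); there is no depth.
- ctrl.camera_params(name): a dict with "fx", "fy", "cx", "cy" (pixels), "pose" (4x4, takes a point from camera to world coordinates). Camera axes: x right, y up, looking along -z (the intrinsics and any distortion apply to the point x, -y, -z); pixel columns grow to the right and rows downward; lengths in m; the calibration is good to about 2 mm. A picture is of the moment at which its call begins. camera_params takes no time and is no camera call.
A pose or a line that the arm cannot do raises ctrl.MotionError and nothing moves.
- ctrl.sign_off(): hands the job in; it is judged then, once.
Readings, each from a call of its own:
- ctrl.current_t(): time.
- ctrl.current_q(): joint angles.
- ctrl.current_dq(): joint speeds.
- ctrl.current_effort(): joint torques, N m.
- ctrl.current_tool_pos(): TCP position.
- ctrl.current_eef_rot(): TCP orientation.
- ctrl.current_contact_force(): force on the tool from outside, world axes, zero at the start.
- ctrl.current_wrist_torque(): the same for the moment, N m.
- ctrl.current_grip_width(): opening from 0.0 (shut) to 1.0 (fully open).
- ctrl.current_grasp_force(): force on a finger pad.
Only numpy, scipy, OpenCV 4.12 (cv2) and the standard library are available. Lean on these libraries where they do the work, as an engineer would, in place of code of your own. Each camera call takes 0.05 s, during which the arm holds its last target. There are 200 camera calls.

## Task

Get the model steam engine ready for lighting up: first swing the red hold-down bar over the drawbar until it lies fully home in its forked catch, and only then lift the stiff cab roof and leave it standing by itself about 60 degrees open from shut. Do not force the roof, and leave the other things on the board and bench where they are.

Things in the scene. Friction and masses are not known exactly. Their poses are not given: they have to be found in the camera images.
- stand: White board 500 x 250 x 18 mm (fixed) with track and a green and black model steam engine. Origin: on the table under the cab's back sheet, mid track; x to the chimney, y left, z up. In mm: cab 110 wide, x 0 to 89, walls up to z 165, low back sheet to 110; red rear beam to x -35, z 73; behind it a drawbar 22 wide to x -123 with a notch, its cheeks to z 65; chimney x 252, top 187.
- hinge (a point): Middle of the brass hinge line of the cab roof, at stand (97, 0, 167) mm; the line runs along the stand's y.
- roof: Cab roof: black sheet 121 x 126 x 4 mm. Origin on the hinge line at its chimney end; x points from the free edge to the hinge, z square to the sheet (up when shut). Shut: level, stand z 165 to 169 mm, overhanging the back sheet by 28 mm. Stiff hinge (about 6 N at the free edge) that stays where left, but the sheet is springy: it flexes when pushed and springs back clearly when let go.
- roof_edge (a point): Middle of the roof's free edge (brass strip, drawbar side), mid thickness, 125 mm from the hinge line. The roof opens upward, towards the chimney.
- bar (a joint): Angle (rad) of the red hold-down bar: 0 = lying level across the track, in the drawbar notch and the forked catch; 1.57 = upright; grows as it opens. Bar 205 mm long from its pivot, 12 mm wide along the track, 10 mm thick, black round end 16 mm across; stiff pivot. It swings in the upright plane stand x = -95 mm.
- pivot (a point): Pivot of the bar on its post at the board's edge, stand (-95, -90, 56) mm.
- catch (a point): Where the bar's middle line lies in the steel forked catch when closed: stand (-95, 90, 56) mm, 180 mm from the pivot. The two prongs stand either side of the bar (18 mm apart) up to z = 72 mm, over y = 83 to 97 mm.
- bar_end (a point): Free end of the bar, 205 mm from its pivot.
- screwdriver: Bystander: red-handled screwdriver, 170 mm, lying on the board on the engine's right side (stand -y).
- tin_lid: Bystander: white lid, 48 mm across, 8 mm high, on the board on the cab's left side (stand +y).
- oil_bottle: Bystander: amber oil bottle, 34 mm across, 85 mm high, on the board on the boiler's left side (stand +y).
- tender: Bystander: black coal tender, 170 x 100 x 105 mm, on the table to the robot's right.
- coal_jar: Bystander: glass jar, 76 mm across, 110 mm high, on the table to the robot's right.
- wrench: Bystander: steel wrench, 150 mm, on the table to the robot's left.
- mug: Bystander: blue mug, 80 mm across, 90 mm high, on the table to the robot's left.

How it is judged:
By the outcome, as a careful person would: the job done as asked, in the order asked, and still so for the second after the job is handed in, with the robot touching nothing.
It also fails if it takes over 53 s, if anything falls off the work surface, if the arm or the gripper's body presses on something with over 40 N, if the wrist force passes 120 N, or if a joint passes its speed limit or range.

## Working session

There is one attempt and no reset: what is moved stays moved. The work goes in short steps, each a Python script; the robot and the scene stay as the last script left them, time stands still between calls to the robot, and variables do not carry over. Pictures are saved under pics/ and viewed, at most 10 in all, crops included, and the job is handed in when it is done.

```bash
mkdir -p pics; python3 - <<'E'
from bench import ctrl
import cv2
for n in("side","top"):
    im=ctrl.read_camera(n); cv2.imwrite(f"pics/{n}0.png",im); p=ctrl.camera_params(n); print(n,p)
E
```

```text
side {'fx': 434.253560168709, 'fy': 434.253560168709, 'cx': 312.23718745777376, 'cy': 238.82798697424076, 'pose': array([[ 0.91580493,  0.24755624, -0.31625501,  0.20651854],
       [-0.40159445,  0.55500318, -0.72848704, -0.75052222],
       [-0.00481897,  0.79415828,  0.60769186,  0.7497738 ],
       [ 0.        ,  0.        ,  0.        ,  1.        ]])}
top {'fx': 521.6843864538359, 'fy': 521.6843864538359, 'cx': 317.8884653296462, 'cy': 237.95770035068, 'pose': array([[ 0.00660458,  0.98485471, -0.17325583,  0.30876776],
       [-0.99994606,  0.00789347,  0.00675126,  0.03734395],
       [ 0.0080166 ,  0.1732019 ,  0.98485371,  1.34194265],
       [ 0.        ,  0.        ,  0.        ,  1.        ]])}
```

View pics/side0.png

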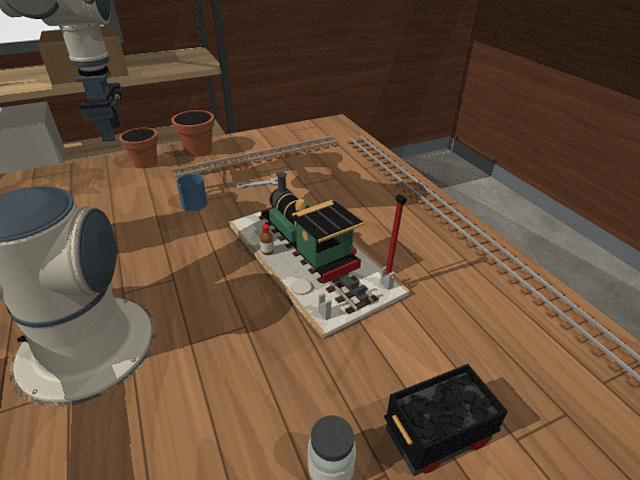

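View pics/top0.png

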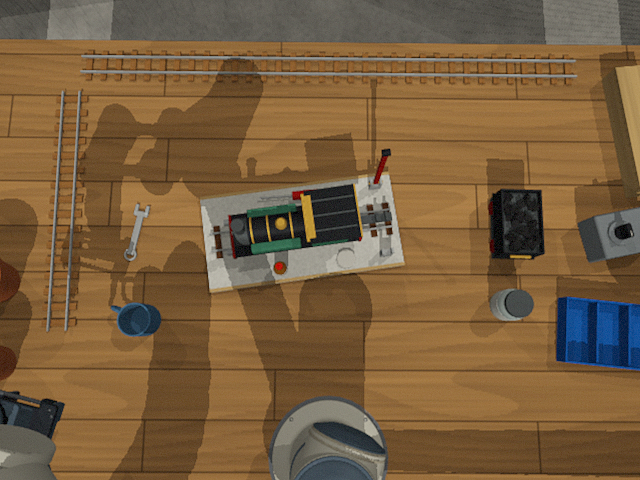

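The side view shows the engine with its bar upright (end at about (401,198), foot at (390,272)). The top view shows the board with corners near (200,198), (388,174), (404,264) and (211,292), and the chimney to the left (world +y). I'll zoom in for exact features.

```bash
python3 - <<'E'
import cv2
a=cv2.imread("pics/top0.png")[140:300,195:415]; cv2.imwrite("pics/topc.png",cv2.resize(a,None,fx=3.6,fy=3.6,interpolation=cv2.INTER_CUBIC))
a=cv2.imread("pics/side0.png")[165:345,220:420]; cv2.imwrite("pics/sidec.png",cv2.resize(a,None,fx=3.3,fy=3.3,interpolation=cv2.INTER_CUBIC))
E
```

```text
(no output)
```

View pics/topc.png

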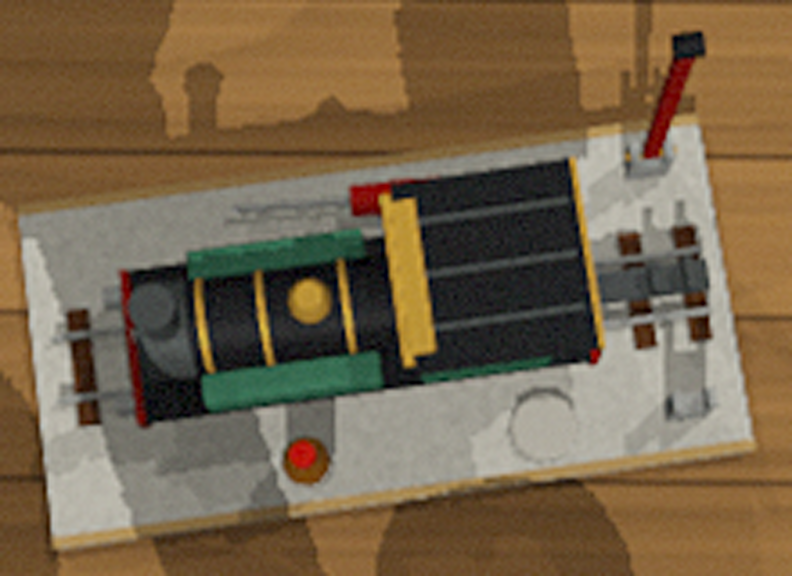

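View pics/sidec.png

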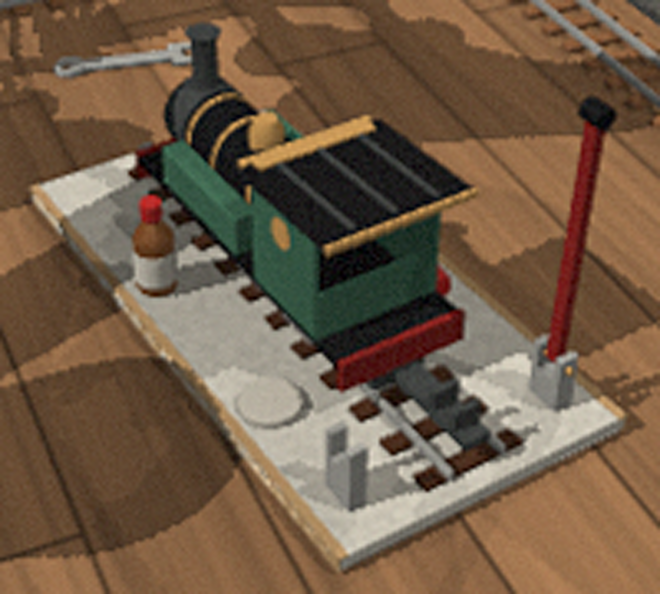

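```bash
cat >h.py <<'E'
import numpy as np, cv2
from bench import ctrl
def proj(n,P):
    p=ctrl.camera_params(n); c=np.linalg.inv(p["pose"])@np.r_[P,1]
    return np.array([p["cx"]+p["fx"]*c[0]/-c[2], p["cy"]+p["fy"]*-c[1]/-c[2]])
def ray(n,uv):
    p=ctrl.camera_params(n); T=p["pose"]
    d=T[:3,:3]@np.array([(uv[0]-p["cx"])/p["fx"],-(uv[1]-p["cy"])/p["fy"],-1]); return T[:3,3],d
def R(a): c,s=np.cos(a),np.sin(a); return np.array([[c,-s,0],[s,c,0],[0,0,1]])
def on_z(n,uv,z): o,d=ray(n,uv); return o+d*(z-o[2])/d[2]
E
cat >fit.py <<'E'
from h import *
from scipy.optimize import least_squares
# (stand point mm or function of x0/bar), top crop px, side crop px
pts=[((-28,-63,167),(574,160),(475,192)),((-28,63,167),(601,348),(327,250)),((-95,90,72),(688,398),(347,440)),
((-123,0,65),(706,275),None),
(('b',0,-125,18),(695,124),(622,415)),(('b',0,125,18),(754,443),(342,555)),(('b',500,-125,18),(20,213),None),(('b',500,125,18),(53,538),(35,190)),
(('bar',),(688,45),(597,112))]
def res(v):
    x,y,a,x0,th=v; r=[]
    for P,t,s in pts:
        if P[0]=='b': P=(x0*1000+P[1],P[2],P[3])
        elif P[0]=='bar': P=(-95,-90+200*np.cos(th),56+200*np.sin(th))
        W=R(a)@(np.array(P)/1000)+[x,y,0]
        if t: r+=list(proj('top',W)-np.array(t)/3.6-[195,140])
        if s: r+=list(proj('side',W)-np.array(s)/3.3-[220,165])
    return np.array(r)
s=least_squares(res,[.5,-.1,1.5,-.15,1.5],loss='soft_l1')
print(s.x,np.degrees(s.x[2:]));print(res(s.x).round(1))
np.save("fit.npy",s.x)
W=lambda P:R(s.x[2])@(np.array(P)/1000)+[*s.x[:2],0]
for n,P in dict(pivot=(-95,-90,56),catch=(-95,90,56),edge=(-28,0,167),hinge=(97,0,167),chim=(252,0,187)).items(): print(n,W(P).round(4))
# check: rays of roof edge onto z=.167
print(on_z('top',(574/3.6+195,160/3.6+140),.167),on_z('top',(601/3.6+195,348/3.6+140),.167))
E
python3 fit.py
```

```text
[ 0.57617979 -0.03366892  1.71686744 -0.14298545  1.62245464] [98.36925805 -8.19246282 92.95980309]
[-1.2  0.1  1.1  1.5 -0.4  0.6 -0.   1.9  0.4  0.4 -0.1 -1.4  0.3 -1.7
  0.5 -2.7  2.3  0.  -0.1  1.9 -0.2  1.3 -1.  -2.3 -0.3  2.7 -0.7 -1.
 -2.   0.4  0.6  1.6]
pivot [ 0.679  -0.1146  0.056 ]
catch [ 0.501  -0.1408  0.056 ]
edge [ 0.5803 -0.0614  0.167 ]
hinge [0.5621 0.0623 0.167 ]
chim [0.5395 0.2156 0.187 ]
[ 0.64275504 -0.05505745  0.167     ] [ 0.51927352 -0.07155318  0.167     ]
```

```bash
cat >>h.py <<'E'
x0,y0,a=np.load("fit.npy")[:3]; S=R(a); sx,sy,sz=S.T
def W(x,y,z): return S@(np.array([x,y,z])/1000)+[x0,y0,0]
def down(s=1): return np.c_[np.cross(s*sy,-sz),s*sy,-sz]
def fwd(s=1): return np.c_[np.cross(s*sy,sx),s*sy,sx]
def barpose(th,extra=0,r=146):
    t=np.radians(th); off=5+13.5*np.sin(t)+extra
    return W(-95,-90+r*np.cos(t)-off*np.sin(t),56+r*np.sin(t)+off*np.cos(t))
E
python3 - <<'E'
from h import *
print(ctrl.current_t(),ctrl.current_eef_rot().round(2).tolist() if hasattr(ctrl.current_eef_rot(),'round') else ctrl.current_eef_rot())
for s in(1,-1):
    print('down',s,[None if (q:=ctrl.ik(p,down(s))) is None else np.round(q) for p in(barpose(93,25)+[0,0,.15],barpose(93,25),barpose(0))])
    print('fwd',s,[None if (q:=ctrl.ik(W(*p),fwd(s))) is None else np.round(q) for p in((-120,0,139),(-8,0,139),(40,0,260))])
print(barpose(93,25))
E
```

```text
0.1 [[-0.97, 0.24, -0.0], [0.24, 0.97, -0.0], [0.0, -0.0, -1.0]]
down 1 [array([-13.,  34.,  46.,  -0., 100., 159.]), array([-13.,  38.,  60.,  -0.,  82., 159.]), array([-20.,  34.,  97.,  -0.,  50., 151.])]
fwd 1 [array([-42.,  71.,  54.,  56., 130., 133.]), array([-36.,  67.,  68.,  55., 120., 126.]), array([-34.,  55.,  75.,  60., 121., 131.])]
down -1 [array([-13.,  34.,  46.,  -0., 100., -21.]), array([-13.,  38.,  60.,  -0.,  82., -21.]), array([-20.,  34.,  97.,  -0.,  50., -29.])]
fwd -1 [array([-42.,  71.,  54.,  56., 130., -47.]), array([-36.,  67.,  68.,  55., 120., -54.]), array([-34.,  55.,  75.,  60., 121., -49.])]
[ 0.72956797 -0.1071252   0.19952427]
```

```bash
python3 - <<'E'
from h import *
print('jar',on_z('top',(517,303),.11),'tender',on_z('top',(517,225),.105))
D=down(-1)
ctrl.command_gripper(0.0)
ctrl.goto(barpose(93,25)+[0,0,.17],D)
ctrl.move_l(barpose(93,25),vel=.2)
print(ctrl.current_t(),ctrl.current_contact_force())
for th in (93,*range(84,3,-8),2):
    ctrl.move_l(barpose(th),vel=.12)
    print(th,np.round(ctrl.current_contact_force(),1))
print(ctrl.move_l(barpose(0)-[0,0,.012],vel=.02,contact_N=15),ctrl.current_tool_pos(),np.round(ctrl.current_contact_force(),1),ctrl.current_t())
ctrl.move_l(np.array(ctrl.current_tool_pos())+[0,0,.18],vel=.25)
cv2.imwrite("pics/side1.png",cv2.resize(ctrl.read_camera("side")[165:345,220:420],None,fx=3.3,fy=3.3,interpolation=cv2.INTER_CUBIC))
print(ctrl.current_t())
E
```

```text
jar [ 0.37382475 -0.44073648  0.11      ] tender [ 0.56215469 -0.45390043  0.105     ]
5.725 [-0.07763057 -0.27430841  0.48055134]
93 [-0.  -0.2  0.7]
84 [1.  0.3 0.6]
76 [ 0.3 -0.1  0.1]
68 [ 0.3 -0.1 -0.5]
60 [-0.3  0.1  1.2]
52 [ 0.8  0.5 -0.2]
44 [0.5 0.6 0.6]
36 [0.5 0.7 0.5]
28 [-0.3 -1.   0.4]
20 [ 0.3  0.3 -0. ]
12 [0.3 0.5 1.1]
4 [0.  0.1 0.5]
2 [ 0.3 -0.4 -0.4]
True [ 0.53485931 -0.13585695  0.06093128] [-3.6  0.9 16.1] 10.45
11.375
```

View pics/side1.png

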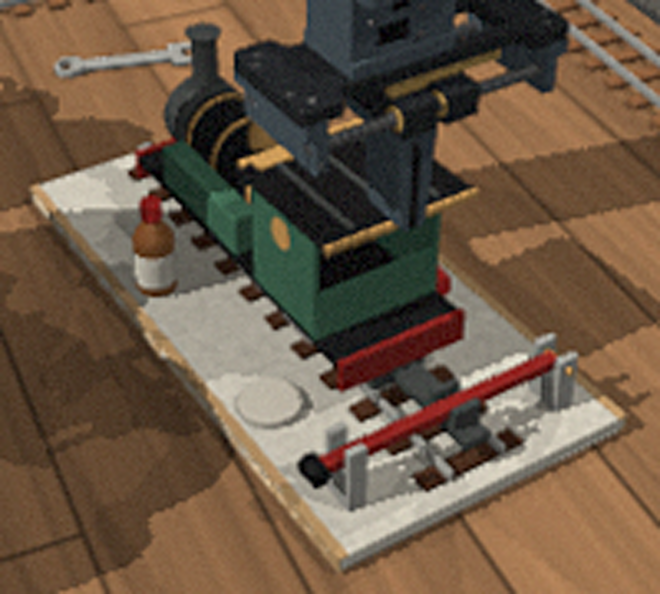

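The bar lies level between the prongs: its black end is at about (315,468) in the crop and the pivot at (550,360). The contact height of 60.9 mm matches the bar's top at 61 mm, so it is home. Now the roof.

```bash
cat >>h.py <<'E'
TILT=np.radians(35); tv=np.array([np.cos(TILT),-np.sin(TILT)]); nv=np.array([np.sin(TILT),np.cos(TILT)])
_z=S@np.array([tv[0],0,tv[1]]); RT=np.c_[np.cross(-sy,_z),-sy,_z]
def roofpose(th,back=0,drop=0,yy=0):
    t=np.radians(th); U=lambda r: np.array([97,167])+r*np.array([-np.cos(t),np.sin(t)])-2*np.array([np.sin(t),np.cos(t)])
    tip=U(125)+15*tv if th<35 else U(110)
    p=tip-16*nv-back*tv-drop*nv
    return W(p[0],yy,p[1])
def edge_uv(n,th):
    t=np.radians(th); return [proj(n,W(97-125*np.cos(t),y,167+125*np.sin(t))) for y in(-63,63)]
def push(t0,t1,step=6,vel=.06):
    for th in [*np.arange(t0,t1,step),t1]:
        ctrl.move_l(roofpose(th),vel=vel); f=np.array(ctrl.current_contact_force()); print(round(float(th),1),f.round(1))
        if np.linalg.norm(f)>18: print("STOP");break
E
python3 - <<'E'
from h import *
ctrl.goto(roofpose(0,110,10),RT)
print(ctrl.current_t(), np.round(ctrl.current_contact_force(),1))
ctrl.move_l(roofpose(0,0,10),vel=.15)
print(np.round(ctrl.current_contact_force(),1))
push(-3,60)
print(ctrl.current_t())
ctrl.move_l(roofpose(60,25),vel=.1); ctrl.move_l(roofpose(60,130),vel=.25)
for n,(r0,r1,c0,c1) in dict(side=(120,300,240,440),top=(140,300,195,415)).items():
    im=ctrl.read_camera(n); cv2.imwrite(f"pics/{n}2f.png",im)
a=cv2.imread("pics/side2f.png")[120:300,240:440]; b=cv2.imread("pics/top2f.png")[140:300,240:400]
a=cv2.resize(a,None,fx=2.2,fy=2.2,interpolation=cv2.INTER_CUBIC); b=cv2.resize(b,None,fx=2.2,fy=2.2,interpolation=cv2.INTER_CUBIC)
c=np.zeros((400,792,3),np.uint8); c[:a.shape[0],:440]=a; c[:b.shape[0],440:792]=b; cv2.imwrite("pics/r2.png",c)
print(ctrl.current_t())
for th in (0,45,50,55,60): print(th,[np.round((p-[240,120])*2.2) for p in edge_uv('side',th)],[np.round((p-[240,140])*2.2+[440,0]) for p in edge_uv('top',th)])
E
```

```text
12.1833 [0.1 0.8 0.4]
[0.2 0.2 0.1]
-3.0 [-0.1 -0.1 -0.3]
3.0 [ 0.7 -1.7 -0.8]
9.0 [ 0.7 -2.4 -2.6]
15.0 [ 0.4 -3.2 -5.2]
21.0 [ 0.5 -2.5 -3.8]
27.0 [ 1.1 -3.6 -4.4]
33.0 [-0.2 -3.8 -4.5]
39.0 [-0.  -3.7 -5.2]
45.0 [ 0.8 -3.2 -4.8]
51.0 [ 0.8 -2.8 -4.3]
57.0 [-0.2 -4.3 -6.6]
60.0 [ 1.1 -3.7 -5.8]
17.1417
18.2083
0 [array([275., 230.]), array([174., 270.])] [array([689.,  98.]), array([707., 214.])]
45 [array([259., 142.]), array([154., 178.])] [array([659.,  78.]), array([678., 203.])]
50 [array([255., 132.]), array([149., 167.])] [array([651.,  77.]), array([670., 203.])]
55 [array([250., 123.]), array([145., 157.])] [array([643.,  76.]), array([662., 203.])]
60 [array([245., 114.]), array([140., 148.])] [array([633.,  76.]), array([652., 203.])]
```

View pics/r2.png

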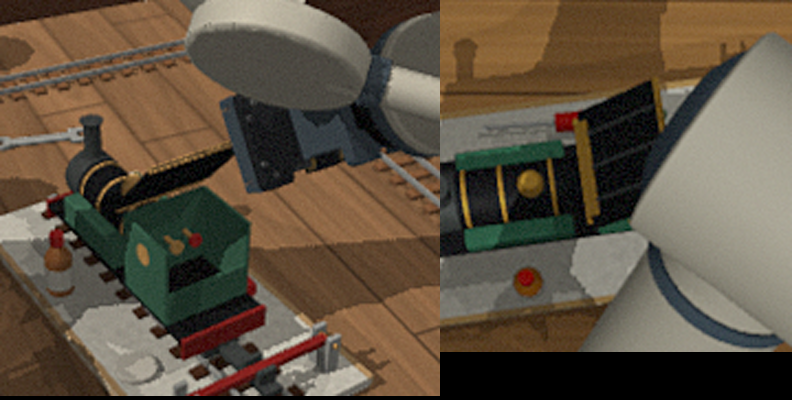

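The released roof edge lies in the side crop on a line through (200,160) and in the top crop at (657,80). Both say about 46°, a springback of about 14°. I'll push further and then look with the arm clear.

```bash
cat >look.py <<'E'
from h import *
import sys
k=sys.argv[1]
ctrl.goto([.40,-.36,.42],down(-1))
a=ctrl.read_camera("side"); b=ctrl.read_camera("top")
a=cv2.resize(a[120:270,270:400],None,fx=3,fy=3,interpolation=cv2.INTER_CUBIC); b=cv2.resize(b[150:270,260:390],None,fx=3,fy=3,interpolation=cv2.INTER_CUBIC)
c=np.zeros((450,780,3),np.uint8); c[:450,:390]=a; c[:360,390:780]=b; cv2.imwrite(f"pics/r{k}.png",c)
print(ctrl.current_t())
for th in (50,55,60,65,70): print(th,[np.round((p-[270,120])*3) for p in edge_uv('side',th)],[np.round((p-[260,150])*3+[390,0]) for p in edge_uv('top',th)])
E
python3 - <<'E'
from h import *
ctrl.move_l(roofpose(42,20),vel=.2)
push(43,72,5)
ctrl.move_l(roofpose(72,25),vel=.1); ctrl.move_l(roofpose(72,110),vel=.25)
E
python3 look.py 3
```

```text
43.0 [ 0.6  0.6 -0.4]
48.0 [ 0.5 -0.3  0.2]
53.0 [ 0.4 -2.3 -1.7]
58.0 [ 1.2 -3.1 -4.2]
63.0 [ 0.3 -4.5 -5.9]
68.0 [-0.1 -4.3 -5. ]
72.0 [ 1.3 -3.7 -5.1]
23.5
50 [array([257., 180.]), array([114., 228.])] [array([618.,  75.]), array([644., 247.])]
55 [array([251., 167.]), array([107., 215.])] [array([606.,  74.]), array([632., 246.])]
60 [array([244., 156.]), array([100., 202.])] [array([594.,  73.]), array([620., 247.])]
65 [array([237., 144.]), array([ 93., 190.])] [array([580.,  73.]), array([606., 247.])]
70 [array([229., 134.]), array([ 86., 179.])] [array([566.,  73.]), array([592., 248.])]
```

View pics/r3.png

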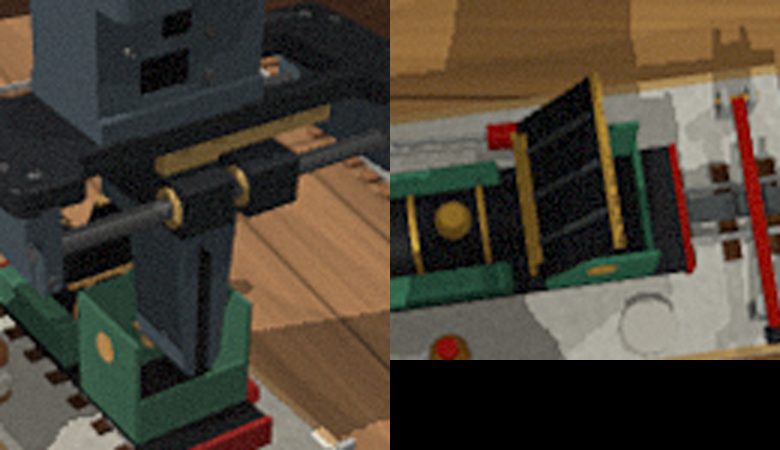

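In the top crop the free edge runs from (594,75) to (621,247), which matches the 60° prediction. The gripper blocks the side view, so I'll clear it and confirm once.

```bash
sed -i 's/\[.40,-.36,.42\]/[.15,-.45,.45]/' look.py; python3 look.py 4
```

```text
24.6417
50 [array([257., 180.]), array([114., 228.])] [array([618.,  75.]), array([644., 247.])]
55 [array([251., 167.]), array([107., 215.])] [array([606.,  74.]), array([632., 246.])]
60 [array([244., 156.]), array([100., 202.])] [array([594.,  73.]), array([620., 247.])]
65 [array([237., 144.]), array([ 93., 190.])] [array([580.,  73.]), array([606., 247.])]
70 [array([229., 134.]), array([ 86., 179.])] [array([566.,  73.]), array([592., 248.])]
```

View pics/r4.png

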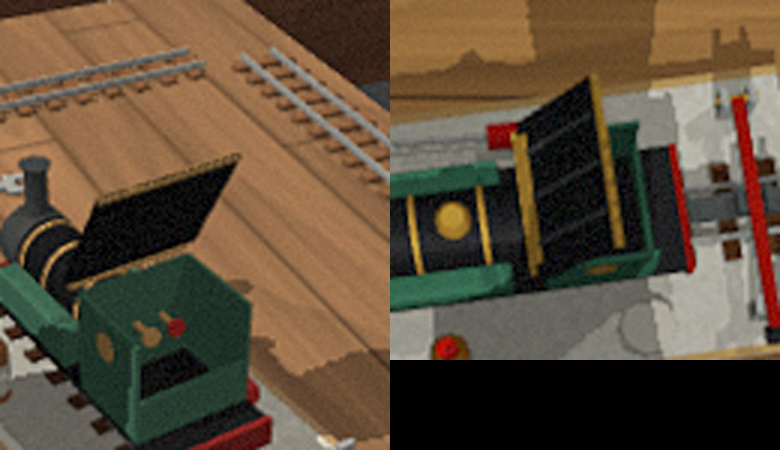

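The side crop shows the edge from (240,154) to (98,202), again about 60°, and the bar is still home in the catch.

```bash
python3 -c "
from bench import ctrl
print(ctrl.sign_off(),ctrl.current_t())"
```

```text
the job is handed in; nothing more can be done
the job is handed in; nothing more can be done
```

I closed the bar fully home in its catch first, then lifted the roof; it stands by itself at about 60° (both cameras agree), and I handed the job in about 25 s into the 53 s allowed.

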